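# Strip a cleaned gear off the spring-loaded quick-release arbor

### The job

The small gear on the spring-loaded cleaning arbor has been brushed clean: take it off in the right order. Press the hexagon quick-release nut down until its groove is clear of the cross-pin, only then give it a quarter turn to bring its slots under the pin and lift it off into the metal fixings tray, put the brass spacer in the same tray next, and only then lift the gear off and set it flat on the middle of the black drain mat without dropping it. Leave the brush, spanner and bearing lying where they are.

Things in the scene. Friction and masses are not known exactly. Their poses are not given: they have to be found in the camera images.
- arbor: Cleaning arbor, fixed: dark green round base 110 mm across (17 mm high) and an upright stepped stud: 23.5 mm thick up to 70 mm above the table, then 12 mm, its top 97 mm up. A fixed cross-pin, 4 mm thick and 23 mm long, passes through it along the arbor's own y axis, 91.5 mm up. Upward it carries sprung seat, gear, spacer, nut. Origin: centre of the underside; z is the stud's axis.
- pin_mid (a point): Middle of the cross-pin, on the stud's axis, 91.5 mm up. As assembled the spring holds the nut up with the pin in its groove (nut y along arbor y). Pressed down 4.5 to 9 mm the nut is free to turn, either way; a quarter turn from there, within about 10 deg, its slots pass the pin and it lifts straight off. Otherwise it catches under the pin.
- arbor_seat (a joint): Sprung steel seat under the gear, 47 mm across, 14 mm thick. Metres, growing downward: 0 as assembled, at most 0.010; -0.003 once the nut is off, so that all above stands 3 mm higher. Spring 900 N/m: pressing the nut 6 mm down takes about 10 N.
- seat_top (a point): Centre of the seat's upper face, on which the gear lies: 44 mm above the table as assembled.
- quick_nut: Bright steel hexagon quick-release nut, 36 mm across flats (flats look along its own y axis and every 60 deg from it), 12 mm high, 80 g. Origin: centre of its underside, 81 mm above the table as assembled; z up. Bore 14 mm with two through slots along its own x axis, 9 mm wide, reaching 12.5 mm from the axis; in its top a groove 3.5 mm deep, 6 mm wide, along its own y axis.
- spacer: Brass spacer collar, 70 g: flange 44 mm across and 4 mm thick below, above it a round body 34 mm across (solid 33 mm) and 12 mm high; bore 26 mm, so it passes over the cross-pin. Origin: centre of the flange's underside, 65 mm above the table as assembled (68 mm once the nut is off); z up.
- dog_gear: Small dark steel spur gear, 53 mm across the teeth (solid grip diameter 52 mm), 21 mm high, bore 27 mm (it passes over the cross-pin), 210 g. Origin: centre of its underside, 44 mm above the table as assembled (47 mm once the nut is off); z up. It must rise 55 mm to clear the stud.
- fixings_tray: Open rectangular sheet-steel tray, fixed: 130 mm along its x, 180 mm along its y, walls 3 mm thick with a rolled rim 24 mm above the table, inner floor 7 mm above the table. Origin: centre of its underside. Room for nut and spacer side by side along y.
- drain_mat: Black ribbed rubber drain mat, fixed: 130 x 130 mm, top 7 mm above the table. Origin: centre of its underside.
- case_lid_top (a point): Middle of the top edge of the open instrument case's upright green-lined lid, a fixed obstacle: 216 mm wide along world y, about 30 mm thick, standing from the table to this point (171 mm). Keep gripper and wrist clear of it.
- cabinet_corner (a point): Top near left corner of the grey drawer cabinet, a fixed obstacle 207 mm high that extends from here to larger x and smaller y.
- parts_brush: Parts-cleaning brush, wooden handle, 188 mm long, 12 mm high, lying along its y. Bystander. Origin: centre of the underside.
- spanner_13: Steel combination spanner, 174 mm long, 6 mm high, lying along its y. Bystander. Origin: centre of the underside.
- bearing_45: Ball bearing, 45 mm across, 14 mm high, lying flat. Bystander. Origin: centre of the underside.
Mind the look-alikes: they are no part of the job. There is more than one size of the arbor; the job needs the smaller.

How it is judged:
By the outcome, as a careful person would: the job done as asked, in the order asked, and still so for the second after the job is handed in, with the robot touching nothing.
It also fails if it takes over 72 s, if anything falls off the work surface, if the arm or the gripper's body presses on something with over 40 N, if the wrist force passes 120 N, or if a joint passes its speed limit or range.

### The arm

A 7-joint arm with a two-finger parallel gripper is mounted at the origin on a cart in front of the work surface, level with it; the furniture and walls round the work are solid. World frame = base frame: x ahead of the robot, y to its left, z up, the work surface at z = 0. Lengths are in m, angles in rad, forces in N, time in s.
With the tool pointing down it reaches from about 0.425 to 1.025 m from the base axis. Payload 9.4 kg.
Tool frame: the origin (TCP) lies between the finger pads; the fingertips stand 25 mm ahead of it and the grasp point (between the pads) lies 6 mm ahead of it; z points along the fingers, y is the direction in which the jaws open and shut (so a half turn about z gives the same grasp; the last joint's range is limited). The gripper opens to 93 mm and grips with 3 to 60 N. Pads are 15 mm wide; open, the fingers measure 128 mm over their backs; the gripper's body (75 mm by 188 mm) begins 65 mm behind the grasp point.
Start: joints at [-1.258, 0.599, -0.003, 1.599, 0.002, 0.943, -0.08], TCP at [0.276, 0.671, 0.244] pointing down, gripper open.
Joint ranges: [-2.57, 2.57], [-0.35, 1.97], [-1.29, 1.29], [0.11, 2.56], [-1.05, 4.19], [0.11, 1.86], [-2.63, 2.63]. Speed limits (rad/s): [2.22, 2.22, 3.01, 3.01, 3.14, 3.14, 3.14].

### API

Orientations are given as a rotation vector (axis times angle).
In Python, from workcell import read_state, camera, workorder gives the robot as it stands.
- The arm moves only by the tool carry_out, never from a script. Its argument "rows" is a list of rows, each a list of 2 entries, a list of its own where there are three numbers: the shift along the tool's x, y, z in cm, then the turn about the tool's z in rad. In form: [[[x, y, z], yaw], ...]. A call has 1 to 10 rows; each row is the pose to reach, as a shift and turn from the pose commanded when the call began, along the tool's axes at that moment; what a row does not reach only later rows make up. A row lasts 1/10 s, in which the tool goes at most 50 mm and 8.59 degrees, less where a joint would pass 70% of its speed; a pose out of reach is approached as far as the arm can. A call with a gripper value outside its range is refused whole. "grip" is the closure, from 0 (fully open) to 1 (shut), set as the call begins (left out, the last holds). The fingers move at their own pace and stop on an object; "squeeze" is the grip in N (left out, the last holds). Time passes only in rows, so rows that repeat a pose let the fingers close. It gives the time, the measured TCP pose, the force and the opening at its end, in the units of the state.
- read_state(): the state, without advancing time (a new reading comes with each control period).
- camera(name): name is "side" or "top" or "wrist"; returns a dict with "color" (420x560x3 uint8, red, green, blue), "fx", "fy", "cx", "cy" (pixels), "world_to_cam" (4x4, takes a point from world to camera coordinates); the wrist camera has in their place "hand_eye" (4x4, takes a point from camera to tool coordinates, whose origin is the TCP and whose axes are the flange's). Camera axes: x right, y down, z forward; pixel columns grow to the right and rows downward; lengths in m; the calibration is good to about 2 mm. A picture is of the moment at which its call begins: read the wrist's pose just before it. There is no depth.
- workorder.job_done(): hands the job in, once; it reports no verdict.
The state is a dict: "time": time; "joint_positions": joint angles; "dq": joint speeds; "effort": joint torques, N m; "tcp_pos": TCP position; "eef_rot": TCP orientation; "ft_force": force on the tool from outside, world axes, zero at the start; "moment": the same for the moment, N m; "grip_width": finger opening in m.
Only numpy, scipy, OpenCV 4.12 (cv2) and the standard library are available. Lean on these libraries where they do the work, as an engineer would, in place of code of your own. Each camera call takes 0.05 s, during which the arm holds its last target. There are 200 camera calls.

## Working session

There is one attempt and no reset: what is moved stays moved. The work goes in short steps, Python scripts to look and compute and a tool call to move; the robot and the scene stay as the last step left them, time stands still between calls to the robot, and variables do not carry over. Pictures are saved under pics/ and viewed, about 8 in all and at most 12, crops included, and the job is handed in when it is done.

Besides the shell and the picture viewer there is one more tool, called after "Call:" as name([rows], argument=value, ...), one row to a line, values as JSON. carry_out: Moves the arm, as the interface text tells. Its arguments: {"type":"object","properties":{"rows":{"type":"array","items":{"type":"array"}},"grip":{"type":"number"},"squeeze":{"type":"number"}},"required":["rows"]}

```bash
mkdir -p pics; cat > h.py <<'E'
import numpy as np, cv2
from scipy.spatial.transform import Rotation as R
from workcell import read_state, camera
def T_tool(s):
    T=np.eye(4);T[:3,:3]=R.from_rotvec(s["eef_rot"]).as_matrix();T[:3,3]=s["tcp_pos"];return T
def cap(n):
    s=read_state();c=camera(n)
    c["c2w"]=T_tool(s)@c["hand_eye"] if n=="wrist" else np.linalg.inv(c["world_to_cam"])
    return c
def save(c,f): cv2.imwrite("pics/"+f,c["color"][:,:,::-1])
def ray(c,u,v,z):
    d=c["c2w"][:3,:3]@np.array([(u-c["cx"])/c["fx"],(v-c["cy"])/c["fy"],1]);o=c["c2w"][:3,3]
    return o+d*(z-o[2])/d[2]
def proj(c,p):
    q=np.linalg.inv(c["c2w"])@np.append(p,1);return c["fx"]*q[0]/q[2]+c["cx"],c["fy"]*q[1]/q[2]+c["cy"]
E
python3 - <<'E'
from h import *
import pickle
t=cap("top");s=cap("side")
pickle.dump((t,s),open("c0.pkl","wb"))
save(t,"top0.png");save(s,"side0.png")
st=read_state();print(st)
for c in(t,s):print(c["c2w"].round(3),c["fx"],c["cx"])
E
```

```text
{'time': 0.1, 'joint_positions': array([-1.25766052,  0.6000181 , -0.00254361,  1.60004386,  0.00180122,
        0.94292965, -0.07981114]), 'dq': array([-0.00062881, -0.00176029,  0.00156168, -0.00220302,  0.00115865,
        0.00111238,  0.00068893]), 'effort': array([ 4.91476516e-03, -7.66556597e+01,  1.50183856e+00, -2.52935976e+01,
       -5.23227383e-02,  1.37004408e-02,  5.08209462e-05]), 'tcp_pos': array([0.27538193, 0.67022198, 0.24286798]), 'eef_rot': array([-6.08380753e-01, -3.08197815e+00,  2.18292841e-03]), 'ft_force': array([-0.11426461,  0.82570367, -0.70854974]), 'moment': array([0.04242109, 0.00818529, 0.00749496]), 'grip_width': 0.09309380473568757}
[[-1.100e-02 -9.970e-01  7.700e-02  4.870e-01]
 [-1.000e+00  1.100e-02 -6.000e-03 -1.000e-03]
 [ 5.000e-03 -7.800e-02 -9.970e-01  1.229e+00]
 [ 0.000e+00  0.000e+00  0.000e+00  1.000e+00]] 391.76735963884346 279.27985377041097
[[-1.     0.006  0.008  0.55 ]
 [-0.004  0.416 -0.909  1.361]
 [-0.009 -0.909 -0.416  0.774]
 [ 0.     0.     0.     1.   ]] 524.0314834183254 274.60110239410255
```

View pics/top0.png

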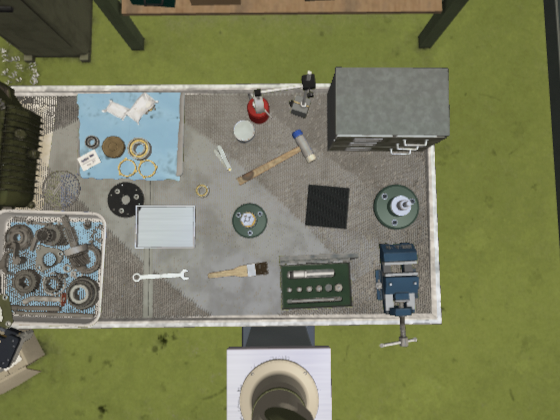

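View pics/side0.png

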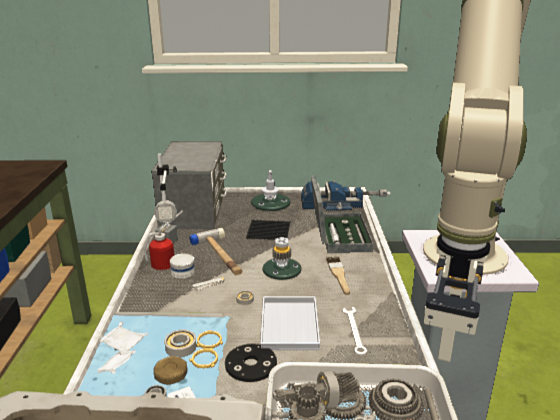

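```bash
python3 - <<'E'
from h import *
import pickle
t,s=pickle.load(open("c0.pkl","rb"))
im=t["color"]
# arbor base
hsv=cv2.cvtColor(im,cv2.COLOR_RGB2HSV)
m=cv2.inRange(hsv,(60,40,15),(95,255,110))
for name,(x0,x1,y0,y1) in dict(small=(225,275,195,245),big=(365,425,175,235)).items():
    q=np.zeros_like(m);q[y0:y1,x0:x1]=m[y0:y1,x0:x1]
    p=cv2.findNonZero(q);h=cv2.convexHull(p);e=cv2.fitEllipse(h)
    c=ray(t,*e[0],.017);a=ray(t,e[0][0]-e[1][0]/2,e[0][1],.017);print(name,e,c.round(3),'r',np.linalg.norm(a-c).round(3))
g=cv2.cvtColor(im,cv2.COLOR_RGB2GRAY)
q=(g<45).astype(np.uint8)*255;k=np.zeros_like(q);k[180:232,300:355]=q[180:232,300:355]
r=cv2.minAreaRect(cv2.findNonZero(k));print('mat',r,ray(t,*r[0],.007).round(3),[ray(t,*b,.007)[:2].round(3) for b in cv2.boxPoints(r)])
# tray rim by corners
k=np.zeros_like(q);k[200:252,130:200]=cv2.inRange(hsv,(80,8,150),(130,80,255))[200:252,130:200]
r=cv2.minAreaRect(cv2.findNonZero(k));print('tray',r,ray(t,*r[0],.02).round(3),[ray(t,*b,.02)[:2].round(3) for b in cv2.boxPoints(r)])
print('nut top',ray(t,248,219,.093)); print('cab',ray(t,331,137,.207)); print('lid',ray(t,317,258,.171))
a=im[185:255,215:285];b=s["color"][225:295,245:315]
o=np.hstack([cv2.resize(x,(400,400),interpolation=cv2.INTER_CUBIC) for x in (a,b)])
cv2.imwrite("pics/crop0.png",o[:,:,::-1])
E
```

```text
small ((249.14691162109375, 220.23863220214844), (33.38166046142578, 33.50502395629883), 85.25828552246094) [0.541 0.085 0.017] r 0.052
big ((395.7203674316406, 206.60072326660156), (43.526939392089844, 44.650447845458984), 109.92420196533203) [ 0.579 -0.37   0.017] r 0.068
mat ((326.7090759277344, 206.20082092285156), (39.83572769165039, 39.3830451965332), 5.19442892074585) [ 0.583 -0.157  0.007] [array([ 0.528, -0.088]), array([ 0.651, -0.101]), array([ 0.638, -0.226]), array([ 0.515, -0.212])]
tray ((164.5, 227.0), (42.0, 59.0), 90.0) [0.523 0.346 0.02 ] [array([0.589, 0.437]), array([0.587, 0.255]), array([0.458, 0.255]), array([0.46 , 0.435])]
nut top [0.54132917 0.08326891 0.093     ]
cab [ 0.75125471 -0.14653364  0.207     ]
lid [ 0.43088534 -0.10700764  0.171     ]
```

View pics/crop0.png

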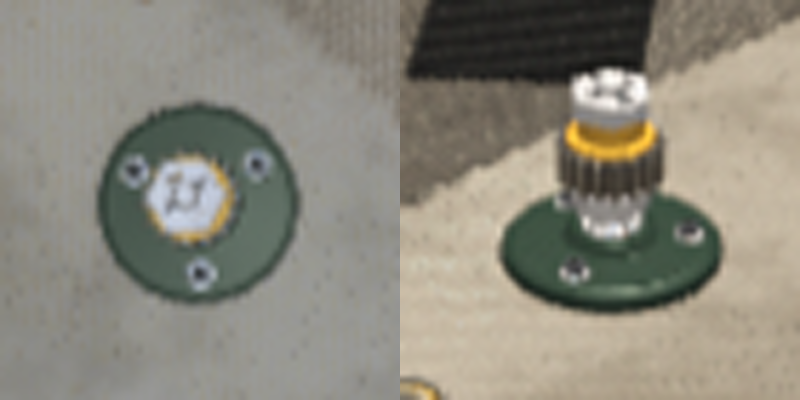

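Candidates: the small arbor at top (249,220), with a 104 mm disc, gear, spacer and nut; the large arbor at (397,206), with a 136 mm disc; and loose gears in the tub around (50,260). The description fits the small arbor at (0.541, 0.085), and the crop shows nut, brass spacer and gear on it. Moving above it now.

Call:
carry_out([
  [[-4,-3.7,-0.5],0],
  [[-8,-7.4,-1],0],
  [[-11,-10.5,-1.5],0],
  [[-14,-13.5,-2],0],
  [[-17,-16,-2],0],
  [[-20,-19,-2],0],
  [[-23.4,-22,-2.5],0],
  [[-23.4,-22,-2.5],0],
  [[-23.4,-22,-2.5],0],
  [[-23.4,-22,-2.5],0],
])

```text
time: 1.1
tcp_pos: [0.4077, 0.3793, 0.2685]
eef_rot: [-0.606, -3.082, -0.001]
ft_force: [0.0, 0.8, -0.7]
grip_width: 0.093
```

Call:
carry_out([
  [[-4,-3.7,-0.5],0],
  [[-8,-7.4,-1],0],
  [[-11,-10.5,-1.5],0],
  [[-14,-13.5,-2],0],
  [[-17,-16,-2],0],
  [[-20,-19,-2],0],
  [[-23.4,-22,-2.5],0],
  [[-23.4,-22,-2.5],0],
  [[-23.4,-22,-2.5],0],
  [[-23.4,-22,-2.5],0],
])

```text
time: 2.1
tcp_pos: [0.5407, 0.088, 0.2932]
eef_rot: [-0.604, -3.082, -0.001]
ft_force: [-0.3, -0.2, -1.1]
grip_width: 0.0933
```

```bash
python3 - <<'E'
from h import *
import pickle
s=read_state();c=cap("wrist");print(s["tcp_pos"],T_tool(s).round(3),s["joint_positions"].round(2),c["hand_eye"].round(3),c["fx"],proj(c,[.541,.085,.09]))
pickle.dump(c,open("w1.pkl","wb"));save(c,"w1.png")
E
```

```text
[0.54071176 0.08800762 0.29321305] [[-0.926  0.377 -0.001  0.541]
 [ 0.377  0.926  0.001  0.088]
 [ 0.001  0.    -1.     0.293]
 [ 0.     0.     0.     1.   ]] [-0.33  0.33  0.08  1.95 -0.04  0.86  0.96] [[-0.    -0.957 -0.291  0.082]
 [ 1.    -0.     0.001 -0.   ]
 [-0.001 -0.291  0.957 -0.141]
 [ 0.     0.     0.     1.   ]] 373.77435883158915 (np.float64(274.87585196452085), np.float64(188.55448512097132))
```

View pics/w1.png

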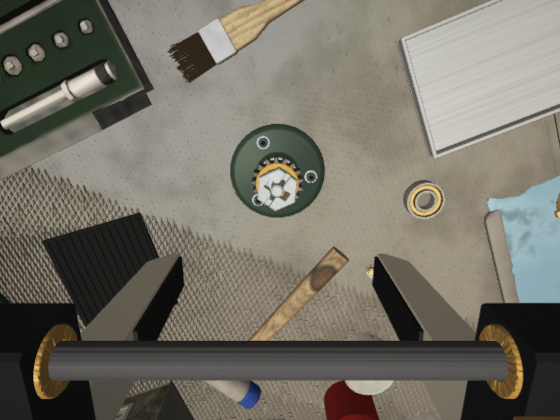

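Call:
carry_out([
  [[0,-0.2,4],0],
  [[0,-0.2,8],0],
  [[0,-0.2,11],0],
  [[0,-0.2,11],0],
  [[0,-0.2,11],0],
])

```text
time: 2.65
tcp_pos: [0.5402, 0.0852, 0.1839]
eef_rot: [-0.605, -3.082, 0.0]
ft_force: [0.7, 0.7, 0.3]
grip_width: 0.0929
```

```bash
python3 - <<'E'
from h import *
import pickle
s=read_state();c=cap("wrist");print(s["tcp_pos"],proj(c,[.541,.085,.093]))
pickle.dump(c,open("w2.pkl","wb"))
u,v=map(int,proj(c,[.541,.085,.093]));print(u,v)
a=c["color"][v-60:v+60,u-60:u+60];cv2.imwrite("pics/w2.png",cv2.resize(a,(600,600),interpolation=cv2.INTER_CUBIC)[:,:,::-1])
E
```

```text
[0.54024805 0.08515804 0.18388625] (np.float64(278.11348462577024), np.float64(227.68802401940476))
278 227
```

View pics/w2.png

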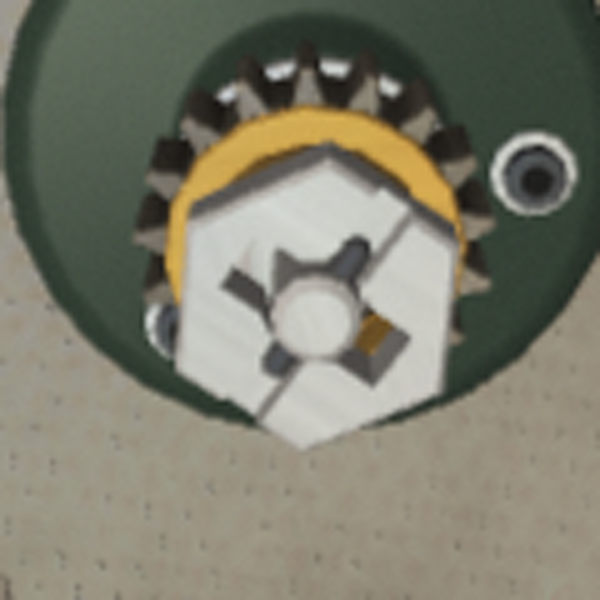

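```bash
python3 - <<'E'
from h import *
import pickle
c=pickle.load(open("w2.pkl","rb"))
P=lambda u,v,z:ray(c,218+u/5,167+v/5,z)[:2]
V=np.array([P(*p,.093) for p in[(330,148),(460,238),(442,385),(305,450),(178,365),(190,215)]])
ctr=V.mean(0);print(ctr,np.linalg.norm(V-ctr,axis=1),"expect .0208")
ang=np.degrees(np.arctan2(*(V-ctr).T[::-1]));print("vertex ang",ang, "flat mean mod60",np.degrees(np.angle(np.exp(6j*np.radians(ang+30)).mean()))/6)
d=P(355,250,.0925)-P(278,360,.0925);print("pin",np.degrees(np.arctan2(d[1],d[0])),np.linalg.norm(d))
print("studtop",P(316,315,.097))
d=P(395,360,.09)-P(235,280,.09);print("slot",np.degrees(np.arctan2(d[1],d[0])))
E
```

```text
[0.54166145 0.08713501] [0.02099965 0.02052233 0.02035693 0.02120506 0.02052942 0.02043618] expect .0208
vertex ang [ 153.55027041   93.25682362   32.58621803  -26.62479291  -86.64300018
 -148.06737497] flat mean mod60 3.0100143958951033
pin 124.44205982396088 0.01841043226329198
studtop [0.54190901 0.08678313]
slot 39.80222322485564
```

Call:
carry_out([
  [[-0.07,0.2,0],0.085],
  [[-0.07,0.2,3],0.085],
  [[-0.07,0.2,5.5],0.085],
  [[-0.07,0.2,7.2],0.085],
  [[-0.07,0.2,7.7],0.085],
  [[-0.07,0.2,7.7],0.085],
  [[-0.07,0.2,7.7],0.085],
])

```text
time: 3.4
tcp_pos: [0.5427, 0.0858, 0.1081]
eef_rot: [0.738, 3.052, 0.002]
ft_force: [0.5, -0.2, -0.2]
grip_width: 0.0932
```

Call:
carry_out([
  [[0,0,0],0],
  [[0,0,0],0],
  [[0,0,0],0],
  [[0,0,0],0],
  [[0,0,0],0],
  [[0,0,0],0],
  [[0,0,0],0],
  [[0,0,0],0],
], grip=1, squeeze=35)

```text
time: 4.2
tcp_pos: [0.5421, 0.0859, 0.1066]
eef_rot: [0.738, 3.053, 0.001]
ft_force: [-0.7, 1.0, -0.6]
grip_width: 0.036
```

Call:
carry_out([
  [[0,0,0.2],0],
  [[0,0,0.4],0],
  [[0,0,0.6],0],
  [[0,0,0.7],0],
  [[0,0,0.7],0],
  [[0,0,0.7],0],
  [[0,0,0.7],0],
])

```text
time: 4.9
tcp_pos: [0.5422, 0.0859, 0.1002]
eef_rot: [0.738, 3.053, 0.001]
ft_force: [-1.1, 1.8, 9.6]
grip_width: 0.0355
```

Call:
carry_out([
  [[0,0,0],0.1],
  [[0,0,0],0.22],
  [[0,0,0],0.34],
  [[0,0,0],0.46],
  [[0,0,0],0.58],
  [[0,0,0],0.7],
  [[0,0,0],0.82],
  [[0,0,0],0.94],
  [[0,0,0],1.06],
  [[0,0,0],1.18],
])

```text
time: 5.9
tcp_pos: [0.5426, 0.0858, 0.1003]
eef_rot: [2.317, 2.12, 0.003]
ft_force: [-0.1, 1.4, 10.8]
grip_width: 0.0353
```

Call:
carry_out([
  [[0,0,0],0.1],
  [[0,0,0],0.2],
  [[0,0,0],0.3],
  [[0,0,0],0.39],
  [[0,0,0],0.39],
  [[0,0,0],0.39],
  [[0,0,0],0.39],
])

```text
time: 6.6
tcp_pos: [0.5426, 0.0858, 0.1003]
eef_rot: [2.681, 1.637, 0.003]
ft_force: [0.9, 1.2, 9.8]
grip_width: 0.0353
```

```bash
python3 - <<'E'
from h import *
import pickle
s=read_state();c=cap("wrist");T=T_tool(s);print(s["tcp_pos"],np.degrees(np.arctan2(T[1,1],T[0,1])),s["joint_positions"].round(2),s["ft_force"],s["moment"],s["grip_width"])
u,v=map(int,proj(c,[.5417,.0871,.087]));print(u,v)
a=c["color"][max(0,v-60):v+60,u-60:u+60];cv2.imwrite("pics/w3.png",cv2.resize(a,None,fx=5,fy=5,interpolation=cv2.INTER_CUBIC)[:,:,::-1])
E
```

```text
[0.54264886 0.08575976 0.10028199] -27.163678973490224 [-0.58  0.65  0.48  2.14 -0.64  0.49 -0.08] [0.86227544 1.19309938 9.79247363] [ 0.32870674  0.08974729 -0.07920372] 0.03528660623990312
275 280
```

View pics/w3.png

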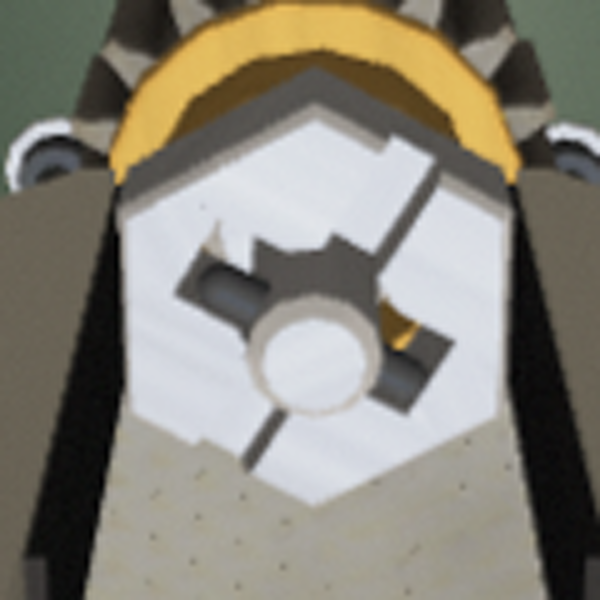

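The pin now lies in the open slots and the nut grip is unchanged, so I'm lifting straight.

Call:
carry_out([
  [[0,0,-0.5],0],
  [[0,0,-1],0],
  [[0,0,-1.5],0],
  [[0,0,-2],0],
  [[0,0,-3],0],
  [[0,0,-5],0],
  [[0,0,-7],0],
  [[0,0,-9],0],
  [[0,0,-9],0],
])

```text
time: 7.55
tcp_pos: [0.5421, 0.0849, 0.1919]
eef_rot: [2.681, 1.637, 0.003]
ft_force: [0.3, 0.2, -0.9]
grip_width: 0.0358
```

```bash
cat >> h.py <<'E'
def go(x,y,z,az=None):
    s=read_state();T=T_tool(s);d=T[:3,:3].T@(np.array([x,y,z])-s["tcp_pos"])
    a=np.degrees(np.arctan2(T[1,1],T[0,1]))
    w=0 if az is None else -np.radians((az-a+90)%180-90)
    print(s["time"],s["tcp_pos"].round(4),"jaw",a.round(1),"w",s["grip_width"],s["ft_force"].round(1),"q",s["joint_positions"].round(2),"shift cm",(d*100).round(2),"yaw",round(w,3))
E
python3 - <<'E'
from h import *
go(.523,.39,.17,0)
E
```

```text
7.55 [0.5421 0.0849 0.1919] jaw -27.2 w 0.03580838450901157 [ 0.3  0.2 -0.9] q [-0.7   0.53  0.64  2.08 -0.51  0.68 -0.19] shift cm [ 26.26 -15.64   2.2 ] yaw -0.475
```

Call:
carry_out([
  [[4,-2.4,0],-0.08],
  [[8,-4.8,0],-0.16],
  [[12,-7,0],-0.24],
  [[16,-9.5,0.5],-0.32],
  [[20,-12,1],-0.4],
  [[24,-14.2,1.5],-0.47],
  [[26.3,-15.6,2.2],-0.47],
  [[26.3,-15.6,2.2],-0.47],
  [[26.3,-15.6,2.2],-0.47],
  [[26.3,-15.6,2.2],-0.47],
])

```text
time: 8.55
tcp_pos: [0.5233, 0.3887, 0.1675]
eef_rot: [2.228, 2.214, -0.002]
ft_force: [-0.1, -0.2, -0.9]
grip_width: 0.0355
```

```bash
python3 - <<'E'
from h import *
c=cap("wrist");save(c,"w4.png")
go(.523,.39,.034,0)
print("tray inner corners px",[np.round(proj(c,[x,y,.024])) for x in(.458,.588) for y in(.255,.437)])
E
```

```text
8.6 [0.5235 0.3887 0.1677] jaw -0.4 w 0.03541286243826632 [ 0.9  0.  -0.4] q [-1.05  0.65  0.52  1.86 -0.46  0.75 -0.29] shift cm [ 0.14 -0.05 13.37] yaw -0.006
tray inner corners px [array([206., 348.]), array([191., 143.]), array([351., 347.]), array([364., 142.])]
```

View pics/w4.png

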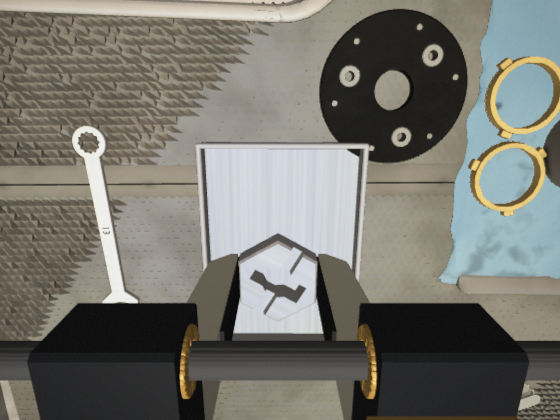

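Call:
carry_out([
  [[0.1,0.3,4],0],
  [[0.1,0.3,8],0],
  [[0.1,0.3,11],0],
  [[0.1,0.3,12.5],0],
  [[0.1,0.3,13.1],0],
  [[0.1,0.3,13.4],0],
  [[0.1,0.3,13.4],0],
  [[0.1,0.3,13.4],0],
])

```text
time: 9.4
tcp_pos: [0.5267, 0.3921, 0.0349]
eef_rot: [2.226, 2.217, 0.003]
ft_force: [0.2, 0.4, -0.7]
grip_width: 0.0355
```

Call:
carry_out([
  [[0,0,0],0],
  [[0,0,0],0],
  [[0,0,0],0],
  [[0,0,0],0],
  [[0,0,-2],0],
  [[0,0,-6],0],
  [[0,0,-10],0],
  [[0,0,-14],0],
  [[0,0,-14],0],
  [[0,0,-14],0],
], grip=0.35)

```text
time: 10.4
tcp_pos: [0.5261, 0.3921, 0.1744]
eef_rot: [-2.225, -2.217, -0.003]
ft_force: [0.7, -0.2, 0.1]
grip_width: 0.0605
```

```bash
python3 - <<'E'
from h import *
go(.5417,.0868,.1750,0)
E
```

```text
10.4 [0.5261 0.3921 0.1744] jaw -0.2 w 0.06045807470457452 [ 0.7 -0.2  0.1] q [-1.06  0.65  0.53  1.85 -0.45  0.76 -0.29] shift cm [-30.52   1.66  -0.1 ] yaw -0.004
```

Call:
carry_out([
  [[-5,0.3,0],0],
  [[-10,0.6,0],0],
  [[-15,0.9,0],0],
  [[-20,1.1,0],0],
  [[-25,1.4,0],0],
  [[-30.5,1.7,0],0],
  [[-30.5,1.7,0],0],
  [[-30.5,1.7,0],0],
  [[-30.5,1.7,0],0],
])

```text
time: 11.3
tcp_pos: [0.5415, 0.0879, 0.1727]
eef_rot: [-2.224, -2.217, 0.002]
ft_force: [0.6, -0.6, -0.8]
grip_width: 0.0606
```

```bash
python3 - <<'E'
from h import *
go(.5420,.0865,.0995,0)
c=cap("wrist");t=cap("top")
u,v=map(int,proj(c,[.5417,.0868,.084]));print(u,v,c["color"].shape)
a=cv2.resize(c["color"][max(0,v-60):v+60,u-60:u+60],(400,400))
b=cv2.resize(t["color"][200:255,130:200],(400,314));b=cv2.copyMakeBorder(b,0,86,0,0,cv2.BORDER_CONSTANT)
cv2.imwrite("pics/w5.png",np.hstack([a,b])[:,:,::-1])
E
```

```text
11.3 [0.5415 0.0879 0.1727] jaw -0.2 w 0.060648451702446524 [ 0.6 -0.6 -0.8] q [-0.6   0.53  0.48  2.09 -0.42  0.62  0.17] shift cm [-0.14  0.06  7.32] yaw -0.003
278 228 (420, 560, 3)
```

View pics/w5.png

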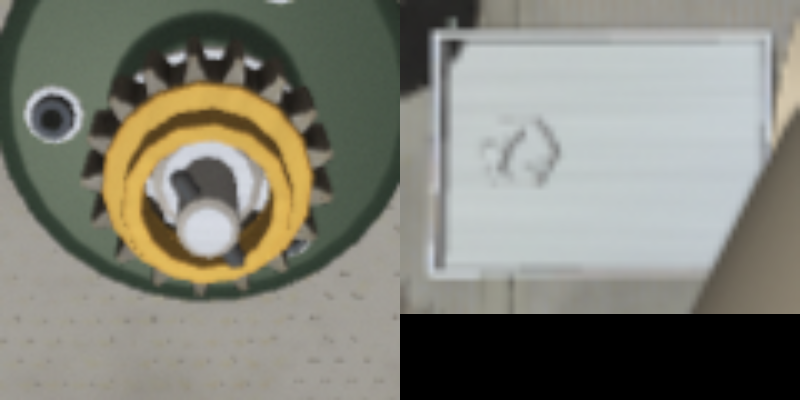

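Call:
carry_out([
  [[-0.1,0.15,3],0],
  [[-0.1,0.15,5.5],0],
  [[-0.1,0.15,6.8],0],
  [[-0.1,0.15,7.25],0],
  [[-0.1,0.15,7.25],0],
  [[-0.1,0.15,7.25],0],
])

```text
time: 12.0
tcp_pos: [0.5438, 0.0859, 0.1018]
eef_rot: [2.225, 2.217, 0.001]
ft_force: [0.1, 0.9, -0.6]
grip_width: 0.0604
```

Call:
carry_out([
  [[0,0,0],0],
  [[0,0,0],0],
  [[0,0,0],0],
  [[0,0,0],0],
  [[0,0,0],0],
  [[0,0,0],0],
], grip=1, squeeze=25)

```text
time: 12.6
tcp_pos: [0.5435, 0.0857, 0.1013]
eef_rot: [2.226, 2.217, 0.001]
ft_force: [0.1, -0.0, 2.9]
grip_width: 0.0327
```

Call:
carry_out([
  [[0,0,-0.5],0],
  [[0,0,-1],0],
  [[0,0,-2],0],
  [[0,0,-4],0],
  [[0,0,-6],0],
  [[0,0,-8],0],
  [[0,0,-8],0],
])

```text
time: 13.3
tcp_pos: [0.5446, 0.0857, 0.1838]
eef_rot: [2.225, 2.215, 0.006]
ft_force: [0.2, 0.4, -1.0]
grip_width: 0.0328
```

```bash
python3 - <<'E'
from h import *
go(.526,.304,.17,0)
E
```

```text
13.3 [0.5446 0.0857 0.1838] jaw -0.2 w 0.03278447073283028 [ 0.2  0.4 -1. ] q [-0.6   0.51  0.5   2.08 -0.41  0.64  0.17] shift cm [21.82 -1.95  1.4 ] yaw -0.004
```

Call:
carry_out([
  [[4,-0.4,0],0],
  [[8,-0.8,0],0],
  [[12,-1.2,0],0],
  [[16,-1.6,0],0],
  [[20,-1.9,1],0],
  [[21.8,-1.9,1.4],0],
  [[21.8,-1.9,1.4],0],
  [[21.8,-1.9,1.4],0],
])

```text
time: 14.1
tcp_pos: [0.5252, 0.3025, 0.1668]
eef_rot: [2.226, 2.216, -0.002]
ft_force: [0.3, -0.8, -0.9]
grip_width: 0.0324
```

```bash
python3 - <<'E'
from h import *
c=cap("wrist");save(c,"w6.png")
go(.526,.304,.041,0)
E
```

```text
14.15 [0.5255 0.3018 0.1671] jaw -0.3 w 0.032598184056060804 [ 0.2  0.4 -0.4] q [-0.95  0.6   0.51  1.97 -0.45  0.68 -0.16] shift cm [ 0.23  0.05 12.61] yaw -0.006
```

View pics/w6.png

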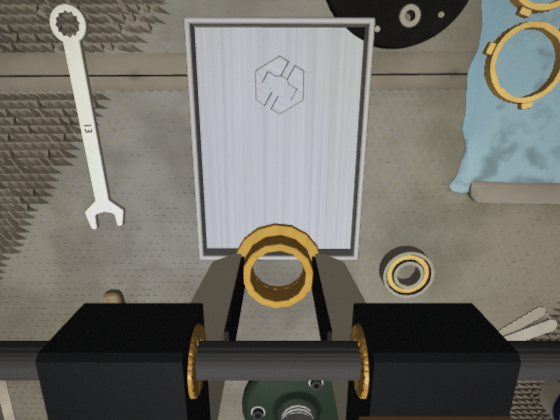

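```bash
python3 - <<'E'
from h import *
c=cap("wrist")
print([ray(c,*p,.024)[:2].round(3) for p in[(188,20),(372,20),(202,257),(356,257)]],ray(c,280,84,.019))
E
```

```text
[array([0.464, 0.434]), array([0.591, 0.433]), array([0.462, 0.257]), array([0.589, 0.256])] [0.52728877 0.39184456 0.019     ]
```

Call:
carry_out([
  [[0.4,0,4],0],
  [[0.4,0,8],0],
  [[0.4,0,11],0],
  [[0.4,0,12.2],0],
  [[0.4,0,12.6],0],
  [[0.4,0,12.65],0],
  [[0.4,0,12.65],0],
])

```text
time: 14.9
tcp_pos: [0.5261, 0.3077, 0.042]
eef_rot: [2.226, 2.216, 0.003]
ft_force: [1.1, 0.5, -0.5]
grip_width: 0.0323
```

Call:
carry_out([
  [[0,0,0],0],
  [[0,0,0],0],
  [[0,0,0],0],
  [[0,0,0],0],
  [[0,0,-2],0],
  [[0,0,-6],0],
  [[0,0,-10],0],
  [[0,0,-13],0],
  [[0,0,-13],0],
  [[0,0,-13],0],
], grip=0.4)

```text
time: 15.9
tcp_pos: [0.5252, 0.3081, 0.1711]
eef_rot: [-2.225, -2.217, -0.002]
ft_force: [-0.5, 0.5, -0.1]
grip_width: 0.0558
```

```bash
python3 - <<'E'
from h import *
go(.5425,.0868,.1750,0)
E
```

```text
15.9 [0.5252 0.3081 0.1711] jaw -0.2 w 0.055777633005199646 [-0.5  0.5 -0.1] q [-0.97  0.6   0.52  1.96 -0.46  0.7  -0.17] shift cm [-22.13   1.81  -0.41] yaw -0.003
```

Call:
carry_out([
  [[-4,0.3,0],0],
  [[-8,0.6,0],0],
  [[-12,0.9,0],0],
  [[-16,1.2,0],0],
  [[-20,1.6,0],0],
  [[-22.2,1.8,0],0],
  [[-22.2,1.8,0],0],
  [[-22.2,1.8,0],0],
], grip=0)

```text
time: 16.7
tcp_pos: [0.5419, 0.0856, 0.1696]
eef_rot: [-2.226, -2.215, 0.002]
ft_force: [-0.6, 1.1, -0.1]
grip_width: 0.093
```

```bash
python3 - <<'E'
from h import *
c=cap("wrist");save(c,"w7.png")
go(.5425,.0868,.075,0)
t=cap("top");cv2.imwrite("pics/t7.png",cv2.resize(t["color"][195:255,130:200],(560,480))[:,:,::-1])
print(proj(c,[.542,.0868,.097]),proj(c,[.542,.0868,.068]))
E
```

```text
16.75 [0.5419 0.0865 0.1697] jaw -0.2 w 0.09324880595059062 [-0.3 -0.6 -0.7] q [-0.59  0.53  0.49  2.09 -0.43  0.61  0.19] shift cm [0.03 0.07 9.47] yaw -0.003
(np.float64(278.7090074950866), np.float64(234.16349974129992)) (np.float64(278.711552952053), np.float64(219.1963447577073))
```

View pics/w7.png

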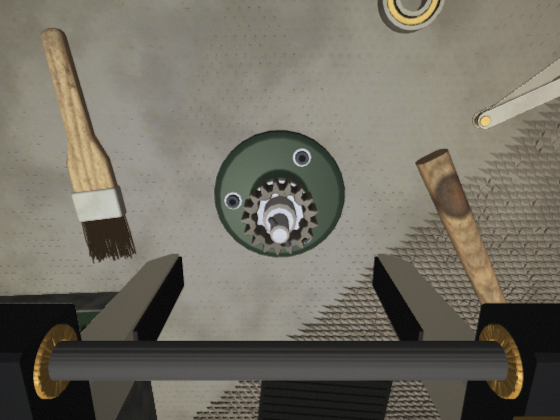

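Call:
carry_out([
  [[0,0.1,4],0],
  [[0,0.1,7],0],
  [[0,0.1,8.8],0],
  [[0,0.1,9.5],0],
  [[0,0.1,9.5],0],
  [[0,0.1,9.5],0],
  [[0,0.1,9.5],0],
])

```text
time: 17.5
tcp_pos: [0.5439, 0.086, 0.0766]
eef_rot: [2.225, 2.217, 0.002]
ft_force: [-0.2, 0.5, -0.1]
grip_width: 0.0928
```

Call:
carry_out([
  [[0,0,0],0],
  [[0,0,0],0],
  [[0,0,0],0],
  [[0,0,0],0],
  [[0,0,0],0],
  [[0,0,0],0],
  [[0,0,0],0],
], grip=1, squeeze=35)

```text
time: 18.2
tcp_pos: [0.5433, 0.0856, 0.0756]
eef_rot: [-2.226, -2.217, 0.0]
ft_force: [0.2, 0.5, 1.8]
grip_width: 0.0513
```

Call:
carry_out([
  [[0,0,-0.5],0],
  [[0,0,-1],0],
  [[0,0,-2],0],
  [[0,0,-4],0],
  [[0,0,-6],0],
  [[0,0,-8],0],
  [[0,0,-10],0],
  [[0,0,-11],0],
  [[0,0,-11],0],
])

```text
time: 19.1
tcp_pos: [0.5439, 0.0859, 0.1871]
eef_rot: [2.225, 2.216, 0.004]
ft_force: [0.7, 0.2, -2.3]
grip_width: 0.0513
```

```bash
python3 - <<'E'
from h import *
go(.583,-.157,.12,0)
E
```

```text
19.1 [0.5439 0.0859 0.1871] jaw -0.2 w 0.051300147317575005 [ 0.7  0.2 -2.3] q [-0.61  0.51  0.51  2.08 -0.41  0.65  0.18] shift cm [-24.28   3.98   6.7 ] yaw -0.004
```

View pics/t7.png

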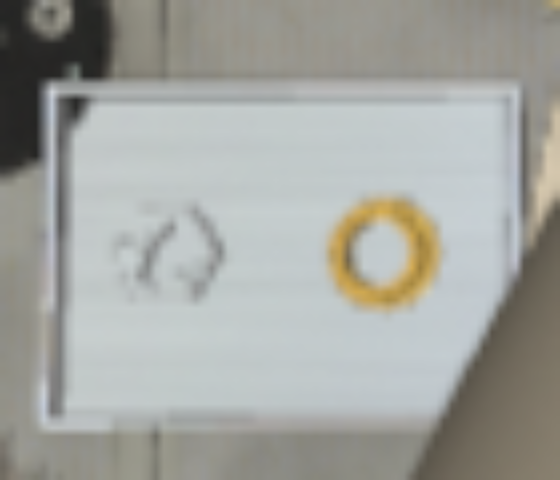

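Call:
carry_out([
  [[-3.5,0.6,0],0],
  [[-7,1.2,0],0],
  [[-10.5,1.8,0],0],
  [[-14,2.4,0],0],
  [[-17.5,3,0],0],
  [[-21,3.6,0.5],0],
  [[-24.3,4,2],0],
  [[-24.3,4,4],0],
  [[-24.3,4,4],0],
  [[-24.3,4,4],0],
])

```text
time: 20.1
tcp_pos: [0.5818, -0.1569, 0.1449]
eef_rot: [-2.224, -2.216, 0.002]
ft_force: [-0.6, 0.3, -3.4]
grip_width: 0.0516
```

```bash
python3 - <<'E'
from h import *
import pickle
t,s=pickle.load(open("c0.pkl","rb"))
g=cv2.cvtColor(s["color"],cv2.COLOR_RGB2GRAY);k=np.zeros_like(g);k[215:243,240:300]=(g[215:243,240:300]<50)*255
k=cv2.morphologyEx(k,cv2.MORPH_OPEN,np.ones((3,3)))
n,l,st,_=cv2.connectedComponentsWithStats(k);i=1+st[1:,4].argmax();print(st[i])
h=cv2.convexHull(cv2.findNonZero((l==i).astype(np.uint8)))[:,0]
w=np.array([ray(s,u,v,.007)[:2] for u,v in h]).astype(np.float32)
r=cv2.minAreaRect(w*1000);print("side mat",r)
g=cv2.cvtColor(t["color"],cv2.COLOR_RGB2GRAY);k=np.zeros_like(g);k[180:232,300:355]=(g[180:232,300:355]<45)*255
h=cv2.convexHull(cv2.findNonZero(k))[:,0];w=np.array([ray(t,u,v,.007)[:2] for u,v in h]).astype(np.float32);print("top mat",cv2.minAreaRect(w*1000))
go(.583,-.157,.0375,0)
E
```

```text
[247 221  42  18 660]
side mat ((585.536865234375, -149.09332275390625), (121.4886703491211, 129.63462829589844), 88.92391204833984)
top mat ((583.1126098632812, -156.9920654296875), (124.69873809814453, 123.83355712890625), 84.09493255615234)
20.1 [ 0.5818 -0.1569  0.1449] jaw -0.2 w 0.05156676877980829 [-0.6  0.3 -3.4] q [-0.12  0.62  0.43  1.99 -0.43  0.63  0.6 ] shift cm [-0.02  0.14 10.74] yaw -0.004
```

Call:
carry_out([
  [[0,0.2,4],0],
  [[0,0.2,7.5],0],
  [[0,0.2,9.5],0],
  [[0,0.2,10.4],0],
  [[0,0.2,10.8],0],
  [[0,0.2,10.9],0],
  [[0,0.2,10.9],0],
  [[0,0.2,10.9],0],
])

```text
time: 20.9
tcp_pos: [0.585, -0.1576, 0.0377]
eef_rot: [2.225, 2.216, 0.001]
ft_force: [0.9, 0.4, -2.7]
grip_width: 0.0512
```

Call:
carry_out([
  [[0,0,0.1],0],
  [[0,0,0.15],0],
  [[0,0,0.2],0],
  [[0,0,0.2],0],
  [[0,0,0.2],0],
])

```text
time: 21.4
tcp_pos: [0.5847, -0.1576, 0.0357]
eef_rot: [2.226, 2.217, 0.002]
ft_force: [-0.9, 1.6, 8.0]
grip_width: 0.0514
```

Call:
carry_out([
  [[0,0,-0.05],0],
  [[0,0,-0.05],0],
  [[0,0,-0.05],0],
  [[0,0,-0.05],0],
  [[0,0,-0.05],0],
  [[0,0,-0.05],0],
  [[0,0,-2],0],
  [[0,0,-6],0],
  [[0,0,-10],0],
  [[0,0,-14],0],
], grip=0.1)

```text
time: 22.4
tcp_pos: [0.5841, -0.1575, 0.1759]
eef_rot: [-2.226, -2.216, 0.001]
ft_force: [0.5, -0.4, -0.6]
grip_width: 0.0837
```

Call:
carry_out([
  [[4,0,-4],0],
  [[8,0,-4],0],
  [[12,0,-4],0],
  [[12,0,-4],0],
  [[12,0,-4],0],
  [[12,0,-4],0],
])

```text
time: 23.0
tcp_pos: [0.5847, -0.0387, 0.2146]
eef_rot: [2.227, 2.215, -0.001]
ft_force: [-0.1, 0.2, -0.0]
grip_width: 0.0839
```

```bash
python3 - <<'E'
from h import *
c=cap("wrist");t=cap("top");s=cap("side");go(.5,0,.3)
o=np.hstack([cv2.resize(t["color"][150:320,110:390],(400,243)),cv2.resize(s["color"][180:380,200:400],(400,400))[:243]])
o=np.vstack([o,np.hstack([cv2.resize(c["color"],(400,300)),cv2.resize(t["color"][180:235,295:368],(400,300))])])
cv2.imwrite("pics/fin.png",o[:,:,::-1])
E
```

```text
23.15 [ 0.5848 -0.0391  0.2146] jaw -0.4 w 0.08368164306593873 [-0.4  0.1 -0.3] q [-0.39  0.51  0.53  1.98 -0.37  0.75  0.36] shift cm [ 3.85 -8.5  -8.54] yaw 0
```

View pics/fin.png

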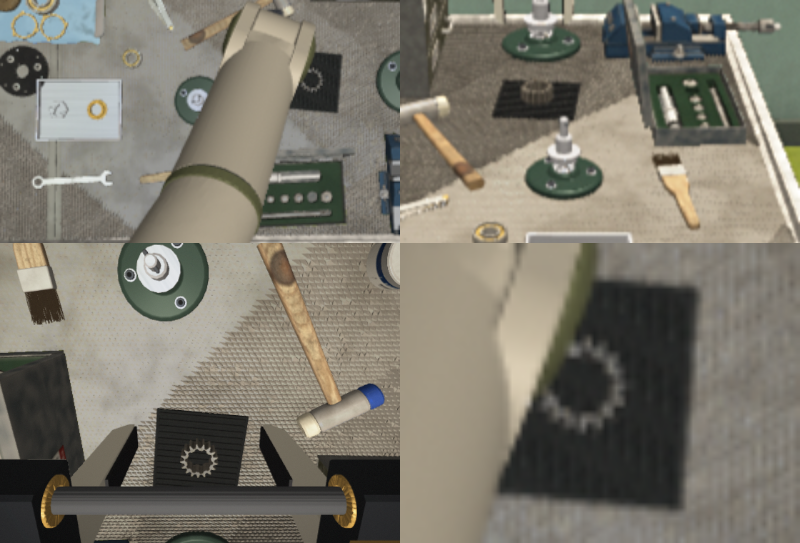

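The gear lies flat on the mat. Its centring along y is unclear because the arm hides part of it, so I'm measuring from directly above.

Call:
carry_out([
  [[-4,0,-3],0],
  [[-8,0,-5],0],
  [[-11,0,-7],0],
  [[-11,0,-7],0],
  [[-11,0,-7],0],
  [[-11,0,-7],0],
])

```text
time: 23.75
tcp_pos: [0.5841, -0.1468, 0.2838]
eef_rot: [-2.224, -2.216, 0.0]
ft_force: [0.3, 0.8, -0.5]
grip_width: 0.0841
```

```bash
python3 - <<'E'
from h import *
go(.5,0,.3)
c=cap("wrist");g=cv2.cvtColor(c["color"],cv2.COLOR_RGB2GRAY)
B=[proj(c,[.584+a,-.157+b,.007]) for a in(-.085,.085) for b in(-.085,.085)];B=np.array(B);x0,y0=B.min(0).astype(int);x1,y1=B.max(0).astype(int);print(x0,x1,y0,y1)
k=np.zeros_like(g);k[y0:y1,x0:x1]=(g[y0:y1,x0:x1]<60)*255
k=cv2.morphologyEx(k,cv2.MORPH_OPEN,np.ones((3,3)))
n,l,st,_=cv2.connectedComponentsWithStats(k);i=1+st[1:,4].argmax();print(st[i])
h=cv2.convexHull(cv2.findNonZero((l==i).astype(np.uint8)))[:,0]
w=np.array([ray(c,u,v,.007)[:2] for u,v in h]).astype(np.float32)*1000
r=cv2.minAreaRect(w);print("mat",r)
# gear: bright pixels well inside mat
m=np.zeros_like(g)
inn=cv2.boxPoints((r[0],(100,100),r[2]))/1000
cv2.fillConvexPoly(m,np.array([proj(c,[*p,.007]) for p in inn]).astype(np.int32),255)
q=((g>75)&(m>0)).astype(np.uint8);q=cv2.morphologyEx(q,cv2.MORPH_CLOSE,np.ones((5,5)))
n,l,st,_=cv2.connectedComponentsWithStats(q);i=1+st[1:,4].argmax();print(st[i])
h=cv2.convexHull(cv2.findNonZero((l==i).astype(np.uint8)))
w=np.array([ray(c,u,v,.028)[:2] for u,v in h[:,0]]).astype(np.float32)*1000;print("gear",cv2.minEnclosingCircle(w))
E
```

```text
23.75 [ 0.5841 -0.1468  0.2838] jaw -0.2 w 0.08411376148351317 [ 0.3  0.8 -0.5] q [-0.24  0.46  0.58  1.87 -0.31  0.91  0.48] shift cm [14.65 -8.47 -1.6 ] yaw 0
199 357 102 249
[  220   118   122   120 10721]
mat ((583.7584228515625, -156.5827178955078), (127.87054443359375, 127.7164535522461), 84.15875244140625)
[254 160  49  48 835]
gear ((584.1468505859375, -156.06959533691406), 26.779844284057617)
```

Mat centre is at (583.8, −156.6) mm and gear centre at (584.1, −156.1) mm, so the gear is within about 1 mm of the middle. Its radius measures 26.8 mm, as it should. Handing in.

```bash
python3 -c "
from workcell import workorder
print(workorder.job_done())"
```

```text
the job is handed in; nothing more can be done
None
```

The gear is off the small arbor and lies flat on the drain mat. The nut and spacer are flat in the fixings tray, and everything was done in the order asked. The job was handed in at about 24 s of the 72 s allowed.

- **Nut:** I pressed it down about 6.4 mm (about 10 N), turned it 90°, and checked that the pin lay in its slots. Then I lifted it off and set it in the tray.
- **Spacer:** I set it in the same tray next, about 85 mm from the nut.
- **Gear:** I lowered it onto the mat until it touched (8 N) and then released it. The last measurement put it 0.6 mm from the mat's centre.

**Disagreeing check:** the side view put the mat's centre about 8 mm off in y compared with the top view. A close measurement from the wrist camera agreed with the top view. In the final top view the arm hid part of the gear, so I relied on the wrist camera for centring.

**Bystanders:** I never touched the brush, spanner or bearing, and in the last pictures they appear to be where they started. I did not measure their positions.

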